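Bed a slate plate in the bar clamp and grip it

ROBOT

A 7-joint arm with a two-finger parallel gripper is mounted at the origin on a cart in front of the work surface, level with it; the furniture and walls round the work are solid. World frame = base frame: x ahead of the robot, y to its left, z up, the work surface at z = 0. Lengths are in m, angles in rad, forces in N, time in s.
With the tool pointing down it reaches from about 0.4 to 0.85 m from the base axis. Payload 4.5 kg.
Tool frame: the origin (TCP) lies at the very end of the fingers, on their centre line; the grasp point (between the pads) lies 19 mm behind it; z points along the fingers, y is the line along which they close (so a half turn about z gives the same grasp; the last joint's range is limited). The gripper opens to 88 mm and grips with 3 to 60 N. Pads are 18 mm wide; open, the fingers measure 123 mm over their backs; the gripper's body (75 mm by 187 mm) begins 45 mm behind the grasp point.
Start: joints at [1.271, 0.689, -0.195, 1.565, 0.157, 0.902, -0.215], TCP at [0.205, -0.591, 0.239] pointing down, gripper open.
Joint ranges: [-3.01, 3.01], [-0.46, 2.08], [-1.47, 1.51], [0.13, 2.56], [-1, 4.14], [0.04, 2.09], [-2.66, 2.66]. Speed limits (rad/s): [2.57, 2.57, 3.14, 3.14, 3.14, 3.14, 3.14].

INTERFACE

Orientations are given as [roll, pitch, yaw] about the fixed x, y, z axes, in that order (R = Rz(yaw) Ry(pitch) Rx(roll)).
In Python, from station import readout, read_camera, get_calibration, workorder, search_frame, tip_of gives the robot as it stands.
- The arm moves only by the tool jog_arm, never from a script. Its argument "commands" is a list that holds one entry, the list of rows, each a list of 7 numbers: the shift along the tool's x, y, z normalised to -1 to 1, where 1 is 0.03 m, then the turn, a rotation vector about the tool's x, y, z normalised to -1 to 1, where 1 is 0.1 rad, then the closure, from 0 (fully open) to 1 (shut). In form: [[[dx, dy, dz, wx, wy, wz, gripper], ...]]. A call has 1 to 12 rows; each row shifts and turns the commanded pose from where the row before left it, along the tool's axes as they then stand; what a row does not reach is not made up. A row lasts 1/8 s, in which the tool goes at most 62.5 mm and 10.7 degrees, less where a joint would pass 70% of its speed; a pose out of reach is approached as far as the arm can. A call with a number of a shift or a turn outside -1 to 1 is refused whole. A call with a gripper value outside its range is refused whole. The fingers move at their own pace and stop on an object; the grip force is fixed at half the most. Time passes only in rows, so rows that do not move let the fingers close. It gives the time, the measured TCP pose, the force, the opening and the grip force at its end, in the units of the state.
- readout.state(): the state, without advancing time (a new reading comes with each control period).
- read_camera(name): name is "scene" or "top"; returns (picture, depth): 480x640x3 uint8, blue, green, red; 480x640 float32, m along the optical axis (not along the pixel's ray), 0 where there is no reading.
- get_calibration(name): a dict with "camera_matrix" (3x3 intrinsics, pixels), "D" ([k1, k2, p1, p2, k3] as OpenCV has them; the pictures are not rectified), "T" (4x4, takes a point from camera to world coordinates). Camera axes: x right, y up, looking along -z (the intrinsics and any distortion apply to the point x, -y, -z); pixel columns grow to the right and rows downward; lengths in m; the calibration is good to about 2 mm. A picture is of the moment at which its call begins. get_calibration takes no time and is no camera call.
- workorder.close_job(): hands the job in; it is judged then, once.
Trained networks look in the newest picture that a camera, given by its name, has taken for a name from the list of things; names that differ only in an ending like _2 or _b are one class to them, and where a whole thing is asked for, a point or a joint stands for the part that bears it (a point fixed in the world has none). Each returns a list of dicts, best first, with "confidence" (0 to 1); they miss things now and then, are a little off and sometimes report something else, mostly with a low value. They report only what shows in the picture. A call takes as long as a camera call.
- search_frame(query, camera): "extent" ([centre column, centre row, width, height] in pixels, round what is visible of it).
- tip_of(query, camera): "point" ([column, row] in pixels: a listed point, or the origin of a listed thing).
The state is a dict: "time": time; "joint_pos": joint angles; "dq": joint speeds; "joint_efforts": joint torques, N m; "position": TCP position; "eef_rot": TCP orientation; "force": force on the tool from outside, world axes, zero at the start; "torque": the same for the moment, N m; "grip_width": finger opening in m; "finger_force": force on a finger pad.
Only numpy, scipy, OpenCV 4.12 (cv2) and the standard library are available. Lean on these libraries where they do the work, as an engineer would, in place of code of your own. Each camera call takes 0.05 s, during which the arm holds its last target. There are 200 camera calls.

TASK

Press the raised side of the small slate plate down past its sprung roller so that it lies level on the bed of the bar clamp, then grip it endwise by pumping the clamp's two squeeze levers, never by pushing the jaw itself, until the plate is held against the fixed jaw and the front edge of the moving jaw's sleeve stands on the dark band of the pad's sliding shank (4 to 12 mm of spring travel). Go gently on the last squeeze: slate cracks at 15 mm of spring travel. Finish while still holding the levers squeezed, and leave the things lying around where they are.

Things in the scene. Friction and masses are not known exactly. Their poses are not given: they have to be found in the camera images.
- clamp: the bar clamp, a 350 mm long grey and steel fixture screwed to the bench, origin under its middle. Axes: x along its bar from the squeeze levers towards the fixed jaw, y across (left when looking along x), z up. Along x: levers, ratchet housing, moving jaw with pad, plate, fixed jaw
- lever_grip (a point): where to squeeze: midway between the two upright levers, 55 mm above the bench; clamp axes. The levers (black grips on edge, 50 mm long, from 35 to 75 mm above the bench) stand either side of it in y: 64 mm over their outer faces when open, 38 mm fully squeezed, tapering towards their hinges 60 mm further along +x. They are geared together and spring open
- lever_l (a joint): angle of the left lever (the right moves alike): 0 open, 0.22 rad fully squeezed. A squeeze moves the jaw by 60 mm x angle, less 0 to 5 mm idle at its start (5 mm ratchet teeth): 8 to 13 mm, usually 10. On opening the jaw stays. Takes 5 to 20 N on each lever, more as the pad presses
- lever_r (a joint): angle of the right lever, same as the left
- jaw (a joint): travel of the moving jaw towards the fixed jaw (m); starts between 0.002 and 0.026. The pad meets the plate at about 0.052 and has pushed it against the fixed jaw at about 0.055. The jaw slides with 12 N of friction and stays where it is left
- pad (a joint): spring travel of the moving jaw's pressure pad (m): 0 free, grows as the pad is pushed back towards its jaw. It presses with 1.5 N per mm; slate cracks at 0.015. The 12 mm shank behind the pad has a dark band, from 4 to 12 mm ahead of the jaw's steel sleeve when free. If the levers open under load the jaw slips back until 12 N or less (8 mm) is left
- pad_face (a point): centre of the pad's front face (steel block 34 mm wide, 24 mm high), 24 mm above the bench, the height of the bedded plate's middle; clamp axes
- fixed_jaw_face (a point): on the face of the fixed jaw, on the clamp's centre line, 24 mm above the bench, the height of the bedded plate's middle; clamp axes. The fixed jaw rises to 52 mm above the bench. A bedded, gripped plate has its centre 30 mm from here along -x
- plate_centre (a point): centre of the loose dark slate plate, 60 x 60 x 8 mm, between the jaws and between two rails; z normal to the plate, x along the clamp. At the start its +y edge rests on a sprung steel roller in the taller rail (top 44 mm above the bench), 17 mm above the bed, so that it slopes by about 0.27 rad. The bed is 20 mm above the bench
- plate_high_side (a point): point on the top of the plate 7 mm from its middle towards the raised +y edge: push straight down here with closed fingertips. The roller gives way at 4 to 12 N, the plate drops about 10 mm here and the roller snaps over its edge; the top is then 28 mm above the bench. Push with less than 25 N
- bolt: hexagon bolt with nut, 70 mm long, lying on the bench; leave it
- steel_block: small steel packing block, 32 x 45 x 28 mm; leave it
- gear_blank: steel gear, 72 mm across; leave it
- try_square: engineer's try square, 100 x 159 mm; leave it

How it is judged:
By the outcome, as a careful person would: the job done as asked, in the order asked, and still so for the second after the job is handed in, while the arm keeps its last pose, push and grip.
It also fails if it takes over 61 s, if anything falls off the work surface, if the arm or the gripper's body presses on something with over 40 N, if the wrist force passes 120 N, or if a joint passes its speed limit or range.

## Working session

There is one attempt and no reset: what is moved stays moved. The work goes in short steps, Python scripts to look and compute and a tool call to move; the robot and the scene stay as the last step left them, time stands still between calls to the robot, and variables do not carry over. Pictures are saved under pics/ and viewed, at most 10 in all, crops included, and the job is handed in when it is done.

Besides the shell and the picture viewer there is one more tool, called by a JSON object that holds its "op" and its "data". jog_arm: Moves the arm, as the interface text tells. Its arguments: {"type":"object","properties":{"commands":{"type":"array"}},"required":["commands"]}

```bash
ls; mkdir -p pics
cat > h.py <<'E'
import numpy as np, cv2
from station import readout, read_camera, get_calibration, workorder, search_frame, tip_of
def ray(cam,px):
    c=get_calibration(cam);K=np.array(c["camera_matrix"]);D=np.array(c["D"]);T=np.array(c["T"])
    u=cv2.undistortPoints(np.array([[px]],float),K,D)[0,0]
    return T[:3,3],T[:3,:3]@np.array([u[0],-u[1],-1.])
def at_z(cam,px,z):
    o,d=ray(cam,px);return o+d*(z-o[2])/d[2]
def at_d(cam,px,dep):
    o,d=ray(cam,px);c,r=int(round(px[0])),int(round(px[1]))
    w=dep[r-2:r+3,c-2:c+3];w=w[w>0]
    return o+d*np.median(w) if len(w) else None
E
python3 - <<'E'
from h import *
np.set_printoptions(precision=4,suppress=True)
for cam in("top","scene"):
    im,d=read_camera(cam);cv2.imwrite(f"pics/{cam}0.png",im)
    print(cam,get_calibration(cam)["T"])
    for q,z in(("clamp",0),("lever_grip",.055),("pad_face",.024),("fixed_jaw_face",.024),("plate_centre",.033),("plate_high_side",.038)):
        r=tip_of(q,cam)
        for a in r[:2]: print(q,a["confidence"],a["point"],at_z(cam,a["point"],z),at_d(cam,a["point"],d))
print(readout.state())
E
```

```text
pics
top [[-0.0167  0.9953 -0.0957  0.4324]
 [-0.9998 -0.0158  0.0099 -0.0188]
 [ 0.0083  0.0959  0.9954  1.2924]
 [ 0.      0.      0.      1.    ]]
clamp 0.61 [294.6, 263.3] [0.5086 0.0347 0.    ] [0.5079 0.0342 0.0122]
lever_grip 0.75 [364.0, 240.2] [ 0.5588 -0.1367  0.055 ] [ 0.5644 -0.1419 -0.0002]
pad_face 0.42 [287.1, 261.3] [0.5124 0.0522 0.024 ] [0.5132 0.0529 0.0125]
fixed_jaw_face 0.78 [253.8, 269.7] [0.493  0.1348 0.024 ] [0.4922 0.1329 0.0394]
plate_centre 0.91 [266.1, 267.5] [0.4975 0.1034 0.033 ] [0.4973 0.1031 0.0369]
plate_centre 0.29 [291.0, 260.5] [0.5137 0.0421 0.033 ] [0.513  0.0416 0.0441]
plate_high_side 0.88 [268.0, 268.9] [0.4937 0.0983 0.038 ] [0.4937 0.0983 0.0389]
scene [[-0.6061  0.4062 -0.6838 -0.3346]
 [-0.7953 -0.2964  0.5289  0.6262]
 [ 0.0121  0.8644  0.5027  0.6952]
 [ 0.      0.      0.      1.    ]]
clamp 0.91 [296.1, 271.6] [0.5157 0.034  0.    ] [0.4609 0.0722 0.0448]
lever_grip 0.74 [344.1, 223.7] [ 0.5551 -0.1445  0.055 ] [ 0.6261 -0.206   0.0039]
pad_face 0.58 [293.3, 264.6] [0.5142 0.0428 0.024 ] [0.5117 0.0445 0.026 ]
pad_face 0.31 [417.8, 
[... 200 characters left out ...]
39 0.1074 0.0418]
plate_high_side 0.61 [277.6, 270.4] [0.4978 0.0973 0.038 ] [0.4967 0.0979 0.0388]
plate_high_side 0.34 [267.3, 282.4] [0.4718 0.1413 0.038 ] [0.4597 0.1486 0.0479]
{'time': 0.7, 'joint_pos': array([ 1.2708,  0.689 , -0.1946,  1.5653,  0.1573,  0.9025, -0.2151]), 'dq': array([ 0.0005, -0.0004,  0.0001, -0.0011,  0.0012,  0.0033, -0.0002]), 'joint_efforts': array([  0.0001, -52.7365,  -1.2669, -15.3722,  -0.052 ,  -0.0006,
         0.    ]), 'position': array([ 0.2048, -0.5905,  0.2388]), 'eef_rot': array([3.1415, 0.    , 0.3338]), 'force': array([ 0.5925, -0.8234,  0.2303]), 'torque': array([-0.009 ,  0.0021,  0.0371]), 'finger_force': 0.0, 'grip_width': 0.08813186000384333}
```

Run:
```python
from h import *
a=cv2.imread("pics/top0.png");b=cv2.imread("pics/scene0.png")
cv2.imwrite("pics/v1.png",cv2.resize(a[190:310,220:400],None,fx=4.4,fy=4.4,interpolation=cv2.INTER_CUBIC))
cv2.imwrite("pics/v2.png",cv2.resize(b[190:330,230:390],None,fx=4.2,fy=4.2,interpolation=cv2.INTER_CUBIC))
```

```text
(no output)
```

View pics/top0.png

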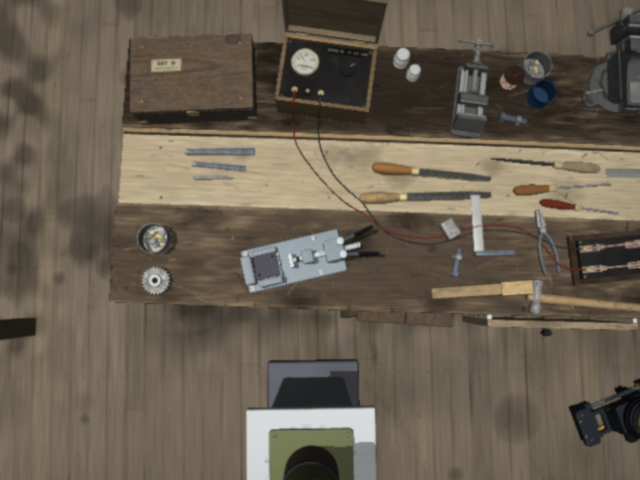

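View pics/v1.png

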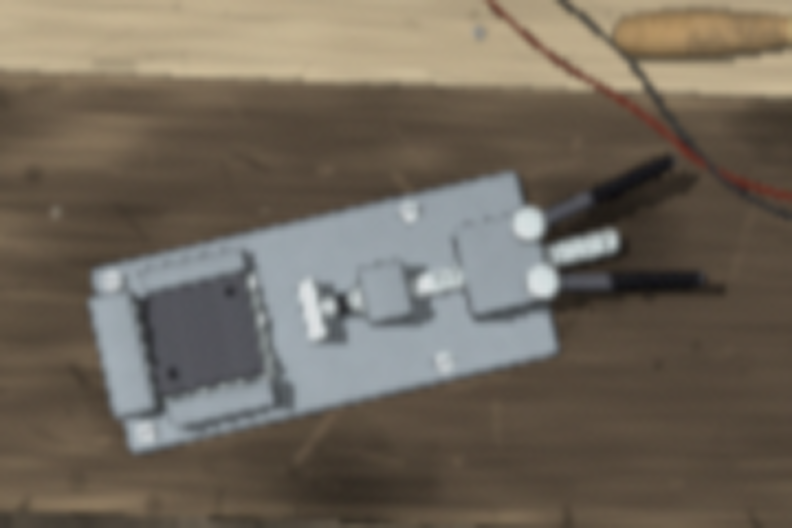

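View pics/v2.png

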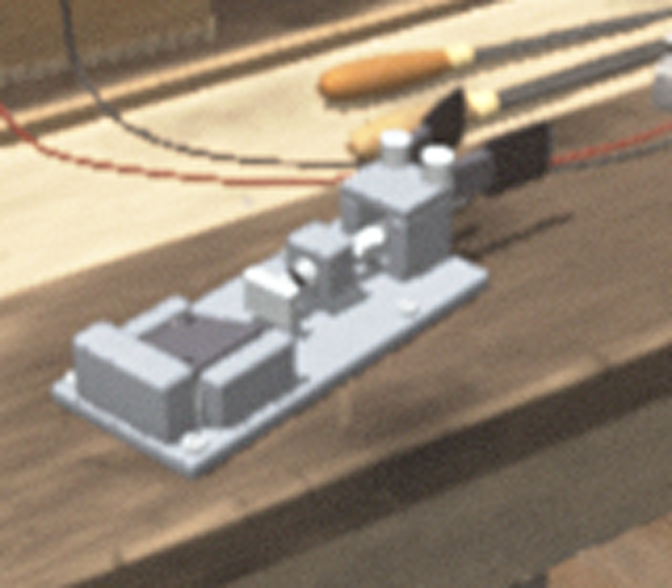

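Run:
```python
from h import *
np.set_printoptions(precision=4,suppress=True)
p=lambda x,y:(220+(x+.5)/4.4-.5,190+(y+.5)/4.4-.5)
for z,pts in((.01,[(92,268),(517,172),(130,452),(555,352)]),(.075,[(595,195),(670,160),(612,282),(703,278)]),(.035,[(150,312),(242,275),(267,380),(170,398)])):
    print(z,[at_z("top",p(*q),z) for q in pts])
s=lambda x,y:(230+x/4.2,190+y/4.2)
print([at_z("scene",s(*q),.075) for q in [(460,92),(425,135),(550,125),(490,152)]])
```

```text
0.01 [array([0.5423, 0.1696, 0.01  ]), array([ 0.5936, -0.0738,  0.01  ]), array([0.4374, 0.1483, 0.01  ]), array([ 0.4901, -0.0934,  0.01  ])]
0.075 [array([ 0.5721, -0.1132,  0.075 ]), array([ 0.5907, -0.1545,  0.075 ]), array([ 0.5246, -0.1213,  0.075 ]), array([ 0.526 , -0.1708,  0.075 ])]
0.035 [array([0.515 , 0.1336, 0.035 ]), array([0.5349, 0.0821, 0.035 ]), array([0.476 , 0.0686, 0.035 ]), array([0.4669, 0.1227, 0.035 ])]
[array([ 0.5832, -0.1516,  0.075 ]), array([ 0.5524, -0.0996,  0.075 ]), array([ 0.5182, -0.168 ,  0.075 ]), array([ 0.5137, -0.1173,  0.075 ])]
```

{"op": "jog_arm", "data": {"commands": [[[0,0,0,0,0,1,1],[0,0,0,0,0,0.23,1],[0.6,-0.9,0,0,0,0,1],[0.6,-0.9,0,0,0,0,1],[0.6,-0.9,0,0,0,0,1],[0.6,-0.9,0,0,0,0,1],[0.6,-0.9,0,0,0,0,1],[0.6,-0.9,0,0,0,0,1],[0.6,-0.9,0,0,0,0,1],[0.6,-0.9,0,0,0,0,1],[0.6,-0.9,0,0,0,0,1],[0.6,-0.9,0,0,0,0,1]]]}}

```text
time: 2.2
position: [0.3249, -0.2879, 0.2389]
eef_rot: [3.141, -0.001, 0.212]
force: [0.7, 0.3, -0.4]
grip_width: 0.0004
finger_force: 0.0
```

```bash
cat >> h.py <<'E'
def goto(target):
    s=readout.state();p=s["position"];r,pi_,y=s["eef_rot"]
    from scipy.spatial.transform import Rotation as R
    M=R.from_euler("xyz",s["eef_rot"]).as_matrix()
    np.set_printoptions(precision=4,suppress=True)
    print("t",s["time"],"p",p,"rpy",s["eef_rot"],"q",s["joint_pos"],"w",s["grip_width"],"F",s["force"])
    print("tool delta units",M.T@(np.array(target)-p)/.03)
E
python3 -c "
from h import *
goto([.4955,.099,.07])"
```

```text
t 2.2 p [ 0.3249 -0.2879  0.2389] rpy [ 3.141  -0.0006  0.2122] q [ 0.7131  0.4495 -0.1377  2.1149  0.1086  0.5828 -0.8604] w 0.0004237030334314911 F [ 0.7452  0.2522 -0.4398]
tool delta units [  8.2725 -11.4146   5.6293]
```

{"op": "jog_arm", "data": {"commands": [[[0.69,-0.95,0,0,0,0,1],[0.69,-0.95,0,0,0,0,1],[0.69,-0.95,0,0,0,0,1],[0.69,-0.95,0,0,0,0,1],[0.69,-0.95,0,0,0,0,1],[0.69,-0.95,0,0,0,0,1],[0.69,-0.95,0,0,0,0,1],[0.69,-0.95,0.2,0,0,0,1],[0.69,-0.95,0.7,0,0,0,1],[0.69,-0.95,0.8,0,0,0,1],[0.69,-0.95,0.9,0,0,0,1],[0.69,-0.95,1,0,0,0,1]]]}}

```text
time: 3.7
position: [0.4967, 0.0989, 0.1301]
eef_rot: [-3.142, -0.002, 0.212]
force: [0.5, 0.4, -0.1]
grip_width: 0.0003
finger_force: 0.0
```

{"op": "jog_arm", "data": {"commands": [[[0,0,1,0,0,0,1],[0,0,0.7,0,0,0,1],[0,0,0,0,0,0,1]]]}}

```text
time: 4.08
position: [0.4949, 0.0976, 0.0786]
eef_rot: [3.141, 0.003, 0.212]
force: [-0.0, 0.1, 0.4]
grip_width: 0.0008
finger_force: 0.0
```

```bash
python3 -c "
from h import *
goto([.4955,.099,.04])
im,d=read_camera('scene');cv2.imwrite('pics/s1.png',cv2.resize(im[130:330,190:410],None,fx=3,fy=3,interpolation=cv2.INTER_CUBIC))"
```

```text
t 4.075 p [0.4949 0.0976 0.0786] rpy [3.1415 0.0027 0.2121] q [-0.2669  0.8078 -0.0316  2.0509  0.0804  0.2867 -1.7246] w 0.0007800945554121903 F [-0.0376  0.1213  0.3792]
tool delta units [ 0.0336 -0.0413  1.2873]
```

View pics/s1.png

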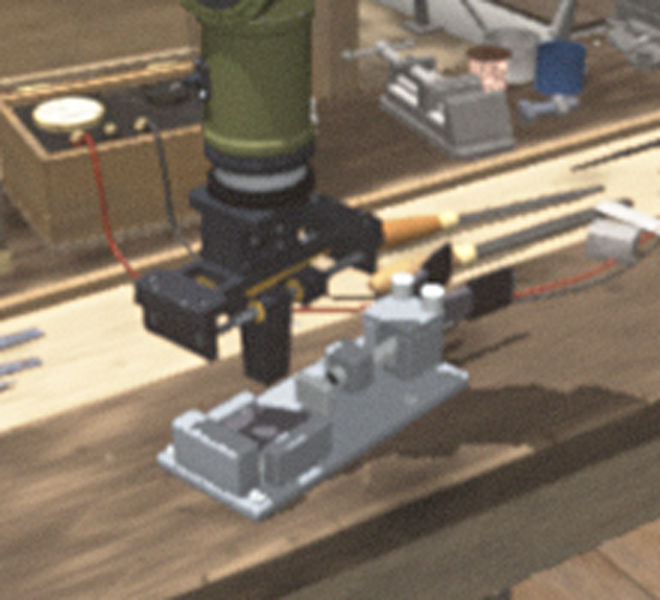

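The closed fingertips (tip at about crop (262,380)) stand over the plate with clear space round them, so I go down and press.

{"op": "jog_arm", "data": {"commands": [[[0,0,0.6,0,0,0,1],[0,0,0.5,0,0,0,1],[0,0,0.1,0,0,0,1],[0,0,0,0,0,0,1]]]}}

```text
time: 4.62
position: [0.4958, 0.0976, 0.0439]
eef_rot: [3.142, -0.0, 0.211]
force: [-0.3, 0.6, -0.5]
grip_width: 0.0004
finger_force: 0.0
```

{"op": "jog_arm", "data": {"commands": [[[0,0,0.1,0,0,0,1],[0,0,0.1,0,0,0,1]]]}}

```text
time: 4.88
position: [0.4956, 0.0974, 0.0382]
eef_rot: [3.141, -0.0, 0.211]
force: [-1.7, -0.6, 1.9]
grip_width: 0.0004
finger_force: 0.9
```

{"op": "jog_arm", "data": {"commands": [[[0,0,0.1,0,0,0,1],[0,0,0,0,0,0,1]]]}}

```text
time: 5.12
position: [0.4957, 0.0976, 0.0345]
eef_rot: [3.142, -0.0, 0.211]
force: [0.4, -0.1, 1.1]
grip_width: 0.0004
finger_force: 0.1
```

{"op": "jog_arm", "data": {"commands": [[[0,0,0.1,0,0,0,1],[0,0,0,0,0,0,1]]]}}

```text
time: 5.38
position: [0.4957, 0.0976, 0.0315]
eef_rot: [3.142, 0.0, 0.211]
force: [-0.3, -0.8, 0.1]
grip_width: -0.0
finger_force: 0.0
```

{"op": "jog_arm", "data": {"commands": [[[0,0,0.1,0,0,0,1],[0,0,0,0,0,0,1]]]}}

```text
time: 5.62
position: [0.4957, 0.0976, 0.0286]
eef_rot: [3.142, -0.0, 0.211]
force: [0.2, 0.4, 0.1]
grip_width: 0.0003
finger_force: 0.0
```

{"op": "jog_arm", "data": {"commands": [[[0,0,0.05,0,0,0,1],[0,0,0,0,0,0,1]]]}}

```text
time: 5.88
position: [0.4957, 0.0976, 0.0284]
eef_rot: [3.141, -0.001, 0.211]
force: [-2.3, 0.3, 14.3]
grip_width: 0.0005
finger_force: 7.1
```

{"op": "jog_arm", "data": {"commands": [[[0,0,-0.5,0,0,0,1],[0,0,-1,0,0,0,1],[0,0,-1,0,0,0,1],[0,0,-1,0,0,0,1],[0,0.9,-0.9,0,0,0,0.5],[0.05,0.95,0,0,0,0,0],[0.05,0.95,0,0,0,0,0],[0.05,0.95,0,0,0,0,0],[0.05,0.95,0,0,0,0,0],[0.05,0.95,0,0,0,0,0],[0,0.95,0,0,0,0,0],[0,0.95,0,0,0,0,0]]]}}

```text
time: 7.38
position: [0.5503, -0.1233, 0.1596]
eef_rot: [3.141, 0.0, 0.211]
force: [0.8, 0.3, -0.2]
grip_width: 0.0782
finger_force: 0.0
```

{"op": "jog_arm", "data": {"commands": [[[0,0.6,0,0,0,0,0],[0,0,0,0,0,-1,0],[0,0,0,0,0,-1,0],[0,0,0,0,0,-1,0],[0,0,0,0,0,-1,0],[0,0,0,0,0,-1,0],[0,0,0,0,0,-1,0],[0,0,0,0,0,-1,0],[0,0,0,0,0,-1,0],[0,0,0,0,0,-1,0],[0,0,0,0,0,-1,0],[0,0,0,0,0,-1,0]]]}}

```text
time: 8.88
position: [0.554, -0.1396, 0.1594]
eef_rot: [-3.141, 0.0, 1.315]
force: [-0.4, -0.3, 0.7]
grip_width: 0.0882
finger_force: 0.0
```

{"op": "jog_arm", "data": {"commands": [[[0,0,0,0,0,-1,0],[0,0,0,0,0,-1,0],[0,0,0,0,0,-1,0],[0,0,0,0,0,-1,0],[0,0,0,0,0,-0.7,0],[0,0,0,0,0,0,0]]]}}

```text
time: 9.62
position: [0.554, -0.1397, 0.1593]
eef_rot: [-3.141, -0.0, 1.78]
force: [0.1, 0.6, -0.4]
grip_width: 0.0878
finger_force: 0.0
```

```bash
python3 -c "
from h import *
goto([.5545,-.14,.1])
im,d=read_camera('scene');cv2.imwrite('pics/s2.png',cv2.resize(im[130:330,190:410],None,fx=3,fy=3,interpolation=cv2.INTER_CUBIC))
for q,z in (('lever_grip',.055),('pad_face',.024),('plate_centre',.024),('fixed_jaw_face',.024)):
  r=tip_of(q,'scene')
  print(q,[(a['confidence'],at_z('scene',a['point'],z),at_d('scene',a['point'],d)) for a in r[:1]])
"
```

```text
t 9.625 p [ 0.554  -0.1397  0.1593] rpy [-3.1415 -0.0002  1.7804] q [ 0.4924  0.7766 -0.5665  1.794   0.5872  0.7459 -0.1787] w 0.08776685896179783 F [ 0.0744  0.5624 -0.4337]
tool delta units [-0.0132  0.0139  1.9781]
lever_grip [(0.79, array([ 0.5551, -0.1472,  0.055 ]), array([ 0.628 , -0.2106,  0.0025]))]
pad_face [(0.49, array([0.5087, 0.0396, 0.024 ]), array([0.5039, 0.0429, 0.0278]))]
plate_centre [(0.48, array([0.5119, 0.0908, 0.024 ]), array([0.5049, 0.0953, 0.0295]))]
fixed_jaw_face [(0.87, array([0.4927, 0.1342, 0.024 ]), array([0.4651, 0.1506, 0.0464]))]
```

View pics/s2.png

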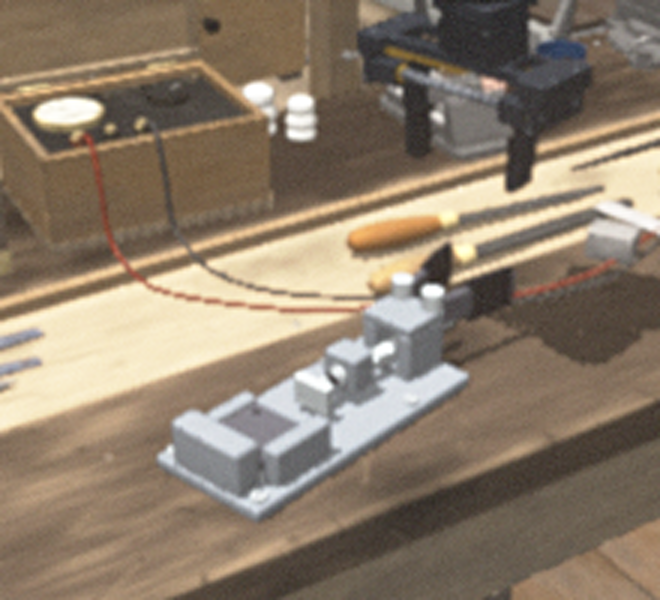

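The plate now lies level at crop (255,420), between the rails, and the open gripper stands above the levers at crop (460,280). Descending over the levers.

{"op": "jog_arm", "data": {"commands": [[[0,0,0.8,0,0,0,0],[0,0,0.8,0,0,0,0],[0,0,0.8,0,0,0,0],[0,0,0.6,0,0,0,0],[0,0,0.6,0,0,0,0],[0,0,0.5,0,0,0,0],[0,0,0,0,0,0,0]]]}}

```text
time: 10.75
position: [0.5535, -0.1398, 0.0352]
eef_rot: [-3.14, -0.0, 1.781]
force: [0.5, -0.9, 0.4]
grip_width: 0.0885
finger_force: 0.0
```

```bash
python3 -c "
from h import *
im,d=read_camera('top');a=cv2.resize(im[215:275,300:390],None,fx=8,fy=8,interpolation=cv2.INTER_CUBIC);cv2.imwrite('pics/t3.png',a)
goto([.5545,-.14,.036])"
```

```text
t 10.8 p [ 0.554  -0.1399  0.0359] rpy [-3.1411 -0.      1.7809] q [ 0.4039  0.953  -0.4123  1.8489  0.7478  0.5013 -0.3171] w 0.08827797536123347 F [-0.5094 -0.1498  0.0775]
tool delta units [-0.007   0.0139 -0.0019]
```

{"op": "jog_arm", "data": {"commands": [[[0,0,0,0,0,0,0.3],[0,0,0,0,0,0,0.35],[0,0,0,0,0,0,0.4],[0,0,0,0,0,0,0.4]]]}}

```text
time: 11.3
position: [0.5556, -0.1413, 0.0369]
eef_rot: [3.139, 0.002, 1.78]
force: [3.0, -3.9, 2.2]
grip_width: 0.0532
finger_force: 8.9
```

{"op": "jog_arm", "data": {"commands": [[[0,0,0,0,0,0,0.48],[0,0,0,0,0,0,0.54],[0,0,0,0,0,0,0.58],[0,0,0,0,0,0,0.58],[0,0,0,0,0,0,0.58]]]}}

```text
time: 11.92
position: [0.5557, -0.1421, 0.0369]
eef_rot: [3.139, 0.003, 1.779]
force: [3.3, -4.6, 2.0]
grip_width: 0.0372
finger_force: 30.0
```

```bash
cat >> h.py <<'E'
def warp(cam,im,z=.036,s0=-.09,s1=.11,t=.035,mm=.4):
    # rectified view in clamp axes: columns s (x), rows from y=+t down to -t
    c=get_calibration(cam);K=np.array(c["camera_matrix"]);D=np.array(c["D"]);T=np.linalg.inv(np.array(c["T"]))
    ex=np.array([-.2097,.9778,0]);ey=np.array([-.9778,-.2097,0]);o=np.array([.5159,.0377,z])
    S,Y=np.meshgrid(np.arange(s0,s1,mm/1e3),np.arange(t,-t,-mm/1e3))
    P=o+S[...,None]*ex+Y[...,None]*ey
    C=P.reshape(-1,3)@T[:3,:3].T+T[:3,3];C=C*[1,-1,-1]
    uv=cv2.projectPoints(C,np.zeros(3),np.zeros(3),K,D)[0].reshape(S.shape+(2,)).astype(np.float32)
    return cv2.remap(im,uv,None,cv2.INTER_CUBIC)
def avg(cam,n=3): return np.clip(np.mean([read_camera(cam)[0].astype(float) for _ in range(n)],0),0,255).astype(np.uint8)
E
python3 -c "
from h import *
W=[]
for cam in('top','scene'):
  W+=[warp(cam,cv2.imread(f'pics/{cam}0.png')),warp(cam,avg(cam))]
v=cv2.resize(np.vstack([W[0][:,:],W[1],W[2],W[3]]),None,fx=1.5,fy=.85)
for k in range(0,500,25): cv2.line(v,(int(k*1.5),0),(int(k*1.5),8),(0,0,255),1)
cv2.imwrite('pics/w1.png',v);print(v.shape)"
```

```text
(595, 750, 3)
```

View pics/w1.png

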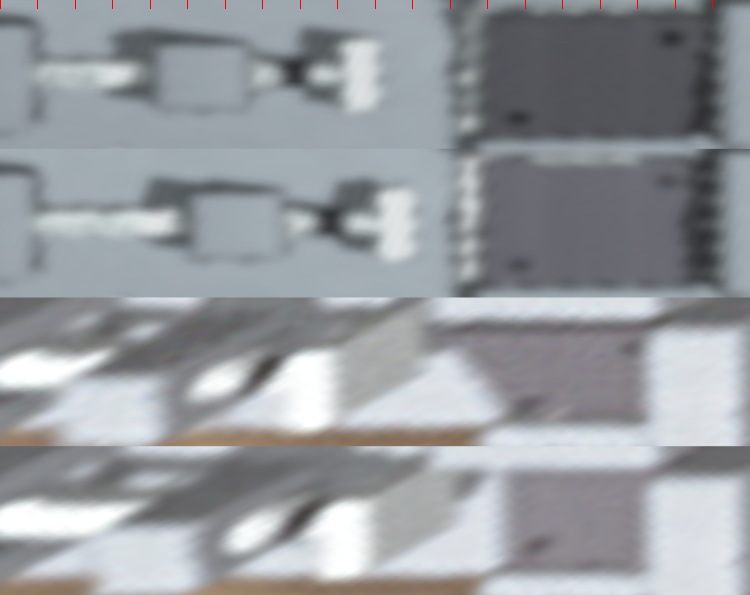

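The views show the pad front moving from column 378 to 413 (about 10 mm) and the plate level with its near edge at column 483, so about 19 mm is left before contact. Pumping on.

{"op": "jog_arm", "data": {"commands": [[[0,0,0,0,0,0,0.2],[0,0,0,0,0,0,0.2],[0,0,0,0,0,0,0.2],[0,0,0,0,0,0,0.2]]]}}

```text
time: 12.72
position: [0.5538, -0.1387, 0.0362]
eef_rot: [-3.141, -0.001, 1.782]
force: [1.2, 1.4, 1.6]
grip_width: 0.0704
finger_force: 1.1
```

{"op": "jog_arm", "data": {"commands": [[[0,0,0,0,0,0,0.3],[0,0,0,0,0,0,0.36],[0,0,0,0,0,0,0.42],[0,0,0,0,0,0,0.48],[0,0,0,0,0,0,0.54],[0,0,0,0,0,0,0.58],[0,0,0,0,0,0,0.58],[0,0,0,0,0,0,0.58]]]}}

```text
time: 13.72
position: [0.5553, -0.1408, 0.0363]
eef_rot: [3.14, 0.001, 1.78]
force: [5.5, -2.1, -0.3]
grip_width: 0.037
finger_force: 30.0
```

```bash
python3 -c "
from h import *
im=avg('top',4);w=warp('top',im);cv2.imwrite('pics/j2.png',w)
g=cv2.cvtColor(w,cv2.COLOR_BGR2GRAY)
r=g[85:95].mean(0)  # rows y~0
print(w.shape);print(np.round(r[150:350:3]).astype(int))
W=[w,warp('scene',avg('scene',4))]
v=cv2.resize(np.vstack(W),None,fx=1.5,fy=1.5)
for k in range(0,500,25): cv2.line(v,(int(k*1.5),0),(int(k*1.5),8),(0,0,255),1)
cv2.imwrite('pics/w2.png',v);goto([.554,-.14,.036])"
```

```text
(175, 500, 3)
[122 129 141 152 160 162 164 165 165 166 167 167 168 169 169 170 170 170
 169 165 162 161 167 184 199 204 198 178 152 116  86  64  59  74 101 138
 169 192 202 203 203 202 207 214 222 225 227 226 220 208 185 164 159 174
 175 160 135 116 104 101 103 104 105 105 105 106 107]
t 14.125 p [ 0.5554 -0.1408  0.0363] rpy [3.1396 0.0013 1.78  ] q [ 0.4044  0.9527 -0.4116  1.8471  0.7485  0.5005 -0.3172] w 0.037449502450291 F [ 6.3909 -1.146  -1.7616]
tool delta units [ 0.0346 -0.039   0.0094]
```

View pics/w2.png

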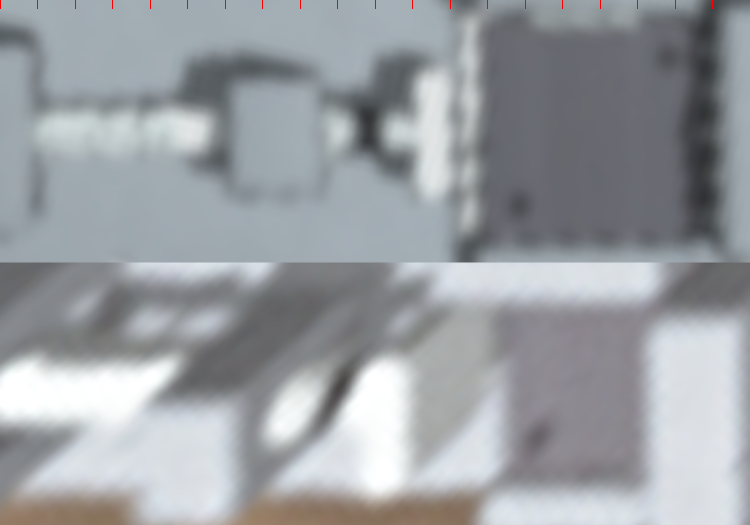

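Pad front is now at column 450 and the plate edge at 483, so about 9 mm is left. One more full squeeze, in small steps.

{"op": "jog_arm", "data": {"commands": [[[0,0,0,0,0,0,0.2],[0,0,0,0,0,0,0.2],[0,0,0,0,0,0,0.2],[0,0,0,0,0,0,0.2]]]}}

```text
time: 14.62
position: [0.5536, -0.1389, 0.0362]
eef_rot: [-3.141, -0.001, 1.782]
force: [2.8, 1.7, 0.7]
grip_width: 0.0704
finger_force: 1.3
```

{"op": "jog_arm", "data": {"commands": [[[0,0,0,0,0,0,0.3],[0,0,0,0,0,0,0.36],[0,0,0,0,0,0,0.42],[0,0,0,0,0,0,0.47],[0,0,0,0,0,0,0.51],[0,0,0,0,0,0,0.54],[0,0,0,0,0,0,0.56],[0,0,0,0,0,0,0.58],[0,0,0,0,0,0,0.58]]]}}

```text
time: 15.75
position: [0.5553, -0.1408, 0.0363]
eef_rot: [3.14, 0.001, 1.78]
force: [5.6, -1.2, -1.7]
grip_width: 0.0373
finger_force: 30.0
```

```bash
python3 -c "
from h import *
im=avg('top',4);w=warp('top',im);cv2.imwrite('pics/j3.png',w)
g=cv2.cvtColor(w,cv2.COLOR_BGR2GRAY)
r=g[85:95].mean(0)
print(np.round(r[150:350:3]).astype(int))
W=[w,warp('scene',avg('scene',4))]
v=cv2.resize(np.vstack(W),None,fx=1.5,fy=1.5)
for k in range(0,500,25): cv2.line(v,(int(k*1.5),0),(int(k*1.5),8),(0,0,255),1)
cv2.imwrite('pics/w3.png',v);goto([.554,-.14,.036])"
```

```text
[225 224 220 211 186 162 137 125 119 123 134 147 158 162 164 165 165 166
 167 168 169 169 169 170 170 170 170 167 163 161 163 175 191 199 198 181
 156 121  87  64  59  75 101 133 165 186 198 196 190 183 187 203 219 224
 226 227 220 209 184 154 125 110 105 104 105 106 107]
t 16.15 p [ 0.5553 -0.1408  0.0363] rpy [3.1397 0.0013 1.7799] q [ 0.4044  0.9527 -0.4115  1.8471  0.7486  0.5004 -0.3173] w 0.037257758431401666 F [ 5.2877 -0.4175 -1.4836]
tool delta units [ 0.036  -0.0381  0.0084]
```

View pics/w3.png

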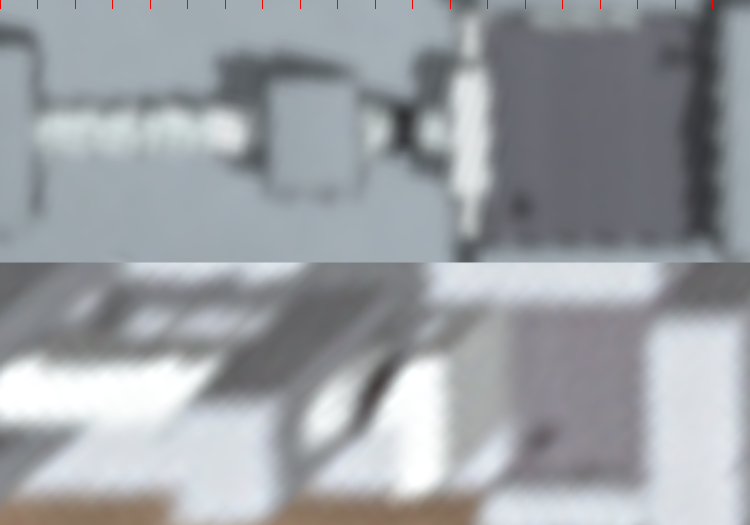

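The pad now touches the plate (front at column 488) with the spring free, so the jaw is near 53.5 mm. For the last squeeze I go part way, look, then finish.

{"op": "jog_arm", "data": {"commands": [[[0,0,0,0,0,0,0.2],[0,0,0,0,0,0,0.2],[0,0,0,0,0,0,0.2],[0,0,0,0,0,0,0.2]]]}}

```text
time: 16.65
position: [0.5534, -0.1392, 0.0361]
eef_rot: [-3.141, -0.001, 1.782]
force: [1.7, 2.3, 1.5]
grip_width: 0.0702
finger_force: 1.3
```

{"op": "jog_arm", "data": {"commands": [[[0,0,0,0,0,0,0.3],[0,0,0,0,0,0,0.36],[0,0,0,0,0,0,0.41],[0,0,0,0,0,0,0.45],[0,0,0,0,0,0,0.48],[0,0,0,0,0,0,0.51],[0,0,0,0,0,0,0.51],[0,0,0,0,0,0,0.51]]]}}

```text
time: 17.65
position: [0.5554, -0.1408, 0.0362]
eef_rot: [3.14, 0.001, 1.78]
force: [6.1, 0.2, -2.5]
grip_width: 0.0432
finger_force: 14.5
```

```bash
python3 -c "
from h import *
im=avg('top',4);w=warp('top',im);cv2.imwrite('pics/j4.png',w)
g=cv2.cvtColor(w,cv2.COLOR_BGR2GRAY)
r=g[85:95].mean(0)
print(np.round(r[150:350:3]).astype(int))
W=[w,warp('scene',avg('scene',4))]
v=cv2.resize(np.vstack(W),None,fx=1.5,fy=1.5)
for k in range(0,500,25): cv2.line(v,(int(k*1.5),0),(int(k*1.5),8),(0,0,255),1)
cv2.imwrite('pics/w4.png',v);goto([.554,-.14,.036])"
```

```text
[213 214 218 221 222 222 220 218 205 187 162 146 129 118 115 122 136 149
 159 163 164 165 166 166 167 167 168 169 170 170 171 171 170 168 165 163
 167 168 165 147 118 100 106 132 162 185 198 199 197 193 196 206 218 223
 226 228 223 216 194 162 131 113 105 103 105 105 106]
t 18.05 p [ 0.5554 -0.1407  0.0362] rpy [3.1397 0.0013 1.7802] q [ 0.4043  0.9529 -0.4116  1.8471  0.7487  0.5004 -0.3172] w 0.04339907356913258 F [ 5.7408  0.9446 -3.0793]
tool delta units [ 0.0338 -0.0394  0.0063]
```

View pics/w4.png

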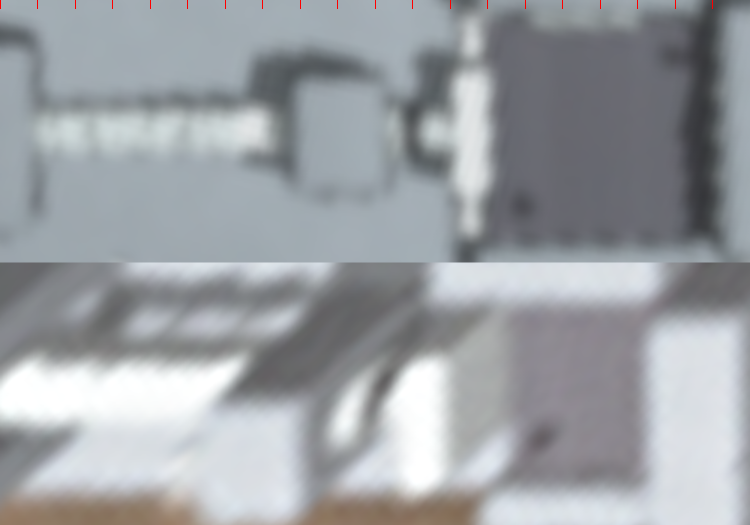

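The sleeve's front edge (column 395) now stands on the dark band, with about 6.5 mm of spring travel. I add a little to centre it on the band.

{"op": "jog_arm", "data": {"commands": [[[0,0,0,0,0,0,0.52],[0,0,0,0,0,0,0.53],[0,0,0,0,0,0,0.53],[0,0,0,0,0,0,0.53]]]}}

```text
time: 18.55
position: [0.5554, -0.1409, 0.0362]
eef_rot: [3.14, 0.001, 1.78]
force: [5.9, -0.9, -1.8]
grip_width: 0.0413
finger_force: 15.6
```

```bash
python3 -c "
from h import *
w=warp('top',avg('top',4));g=cv2.cvtColor(w,cv2.COLOR_BGR2GRAY)
print(np.round(g[85:95].mean(0)[150:350:3]).astype(int))
s=readout.state();print(s['time'],s['grip_width'],s['finger_force'],s['force'])"
```

```text
[205 204 209 215 219 221 222 222 215 205 183 163 142 129 122 121 128 143
 156 162 164 165 165 166 167 167 168 169 170 170 170 170 171 169 166 163
 162 166 175 172 146 121 118 134 160 185 199 199 197 192 196 206 217 223
 226 228 223 216 194 163 132 113 105 103 106 106 106]
18.75 0.041581705166261675 15.575696490705013 [ 6.20162693 -0.19838383 -3.17603786]
```

```bash
python3 -c "
from h import *
print(workorder.close_job())"
```

```text
the job is handed in; nothing more can be done
None
```

The slate plate lies level on the bed and is gripped against the fixed jaw, with the sleeve edge on the dark band (about 7.5 mm of spring travel, estimated from the camera and lever closure). The levers are still held squeezed, and the job was handed in at about 19 s.

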